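# Centre the wobbly empty reel on the weighing pan

### The job

The empty wire reel stands off-centre on the small round pan of the bench scale and would weigh wrong. Nudge it with light fingertip taps, low on its side, until it stands centred on the pan, upright and still; do not pinch it, lift it, press on it hard or knock it over, and leave everything else where it is.

Things in the scene. Friction and masses are not known exactly. Their poses are not given: they have to be found in the camera images.
- pan_center (a point): centre of the top face of the scale's bare steel pan: a fixed round disc 64 mm across, 8 mm thick, on a short stem, its top 70 mm above the table and 25 mm above the housing. The housing is a fixed grey box, 180 (x) x 200 (y) x 45 mm, turned up to 0.4 rad, its display towards the robot; the pan axis lies 10 mm beyond its middle. The pan does not turn or sink; its yaw means nothing.
- reel_foot (a point): centre of the underside of the empty reel (loose, round, 49 mm tall). From below: the narrow hub boss it stands on, 26 mm across, 6 mm high; the wide lower flange, 50 mm across, 6 to 15 mm above the underside; a grey core 20 mm across; the upper flange, 34 mm across, 41 to 49 mm up. At the start it is upright, 13 to 19 mm off the pan's centre in any direction.
- reel: the same empty reel: origin as reel_foot, z up its axis; 0.1 to 0.2 kg. It slides on the pan by dry friction (unknown, moderate) and stops when the push stops. Pushed at the lower flange it slides, pushed near the top it tips. More than 12 N from the robot is too hard.
- weight: brass check weight, 24 mm across, 24 mm tall, standing on the far left corner of the scale's housing (seen from the display), about 95 mm from the pan's axis, its top about level with the pan's top; origin at the centre of its underside; to be left alone
- full_reel: a larger reel full of copper wire, 63 mm across, 61 mm tall, on the table left of the scale; origin at the centre of its underside; to be left alone
- tape: roll of grey tape lying flat, 90 mm across, 25 mm high, on the table right of the scale; origin at the centre of its underside; to be left alone
- jar: small lidded jar, 52 mm across, 60 mm tall, on the table right of and beyond the scale; origin at the centre of its underside; to be left alone
- wrench: steel wrench, 170 mm long, lying flat beyond the scale; origin under its middle; to be left alone
- screwdriver: screwdriver, 180 mm long, lying on the far right of the table; origin under its middle; to be left alone
- hammer: hammer, 260 mm long, lying on the far left of the table; origin under its middle; to be left alone
Things that resemble listed ones, but are neither listed nor needed, are in the scene too. What is shaped like the reel but purple is not meant.

How it is judged:
By the outcome, as a careful person would: the job done as asked, in the order asked, and still so for the second after the job is handed in, with the robot touching nothing.
It also fails if it takes over 35 s, if anything falls off the work surface, if the arm or the gripper's body presses on something with over 40 N, if the wrist force passes 120 N, or if a joint passes its speed limit or range.

### The arm

A 6-joint arm with a two-finger parallel gripper is mounted at the origin on the work surface. World frame = base frame: x ahead of the robot, y to its left, z up, the work surface at z = 0. Lengths are in m, angles in degrees, forces in N, time in s.
With the tool pointing down it reaches from about 0.35 to 0.875 m from the base axis. Payload 4.2 kg.
Tool frame: the origin (TCP) lies between the finger pads; the fingertips stand 17 mm ahead of it and the grasp point (between the pads) lies 2 mm behind it; z points along the fingers, y is the direction in which the jaws open and shut (so a half turn about z gives the same grasp; the last joint's range is limited). The gripper opens to 87 mm and grips with 3 to 60 N. Pads are 19 mm wide; open, the fingers measure 117 mm over their backs; the gripper's body (75 mm by 190 mm) begins 51 mm behind the grasp point.
Start: joints at [88.957, 22.042, 0.453, 0, -68.411, -14.817], TCP at [0.171, 0.601, 0.24] pointing down, gripper open.
Joint ranges: [-179.83, 179.83], [-69.29, 118.12], [-61.27, 80.66], [-181.25, 117.63], [-171.15, -9.14], [-177.46, 177.46]. Speed limits (degrees/s): [159.86, 159.86, 180, 180, 180, 180].

### API

Orientations are given as a 3x3 rotation matrix whose columns are the frame's x, y, z axes.
In Python, from station import r gives the robot as it stands.
- The arm moves only by the shell command python3 -m creep 'ROWS'. ROWS is JSON, a list of rows, each a list of 7 numbers: the opening, from 0 (shut) to 1 (fully open), then the shift along the tool's x, y, z scaled (see below), then the turn, a rotation vector about the tool's x, y, z scaled (see below). A call has 1 to 5 rows; each row is the pose to reach, as a shift and turn from the pose measured when the call began, along the tool's axes at that moment, turning the shorter way round; what a row does not reach only later rows make up. The controller multiplies each number of a shift by 300 mm and each number of a turn by 180 degrees. A row lasts 1/12 s, in which the tool goes at most 41.7 mm and 7.16 degrees, less where a joint would pass 70% of its speed; a pose out of reach is approached as far as the arm can. A call with a number of a shift or a turn outside -1 to 1 is refused whole. A call with a gripper value outside its range is refused whole. The fingers move at their own pace and stop on an object; the grip force is fixed at half the most. Time passes only in rows, so rows that repeat a pose let the fingers close. It gives the time, the measured TCP pose, the force and the opening at its end, in the units of the state.
- r.sense(): the state, without advancing time (a new reading comes with each control period).
- r.capture(name): name is "scene" or "side" or "wrist"; returns the picture (400x640x3 uint8, blue, green, red); there is no depth.
- r.camera_model(name): a dict with "mtx" (3x3 intrinsics, pixels), "dist" ([k1, k2, p1, p2, k3] as OpenCV has them; the pictures are not rectified), "R" (3x3) and "t" (3): a world point X has camera coordinates R X + t; the wrist camera has in their place "mount" (4x4, takes a point from camera to tool coordinates, whose origin is the TCP and whose axes are the flange's). Camera axes: x right, y down, z forward; pixel columns grow to the right and rows downward; lengths in m; the calibration is good to about 2 mm. A picture is of the moment at which its call begins: read the wrist's pose just before it. camera_model takes no time and is no camera call.
- r.finish_job(): hands the job in, once; it reports no verdict.
Trained networks look in the newest picture that a camera, given by its name, has taken for a name from the list of things; names that differ only in an ending like _2 or _b are one class to them, and where a whole thing is asked for, a point or a joint stands for the part that bears it (a point fixed in the world has none). Each returns a list of dicts, best first, with "score" (0 to 1); they miss things now and then, are a little off and sometimes report something else, mostly with a low value. They report only what shows in the picture. A call takes as long as a camera call. They do not tell look-alikes from the thing itself.
- r.recognise(camera, target): "rect" ([left, top, right, bottom] as shares, 0 to 1, of the picture: columns of its width, rows of its height, round what is visible of it).
- r.outline_of(camera, target): "pixels" (400x640 bool, what is visible of it) and "rect" ([left, top, right, bottom] as shares, 0 to 1, of the picture: columns of its width, rows of its height, round what is visible of it).
The state is a dict: "time_s": time; "joints": joint angles; "joint_velocities": joint speeds; "effort": joint torques, N m; "tcp_pos": TCP position; "ee_rot": TCP orientation; "wrist_force": force on the tool from outside, world axes, zero at the start; "moment": the same for the moment, N m; "gripper_width": opening from 0.0 (shut) to 1.0 (fully open).
Only numpy, scipy, OpenCV 4.12 (cv2) and the standard library are available. Lean on these libraries where they do the work, as an engineer would, in place of code of your own. Each camera call takes 0.05 s, during which the arm holds its last target.

## Working session

There is one attempt and no reset: what is moved stays moved. The work goes in short steps, Python scripts to look and compute and a shell command to move; the robot and the scene stay as the last step left them, time stands still between calls to the robot, and variables do not carry over. Pictures are saved under pics/ and viewed, and the job is handed in when it is done.

```bash
ls; mkdir -p pics
python3 - <<'E'
from station import r
import cv2
s=r.sense(); print(s['time_s'],s['tcp_pos'],s['ee_rot'],s['gripper_width'])
for n in("scene","side","wrist"):
    cv2.imwrite(f"pics/{n}0.png",r.capture(n)); m=r.camera_model(n); print(n,m)
E
```

```text
pics
0.0 [0.17059259 0.60067214 0.23842335] [[ 9.61887883e-01 -2.73443598e-01 -5.47086789e-04]
 [-2.73444135e-01 -9.61885370e-01 -2.19984755e-03]
 [ 7.52994502e-05  2.26560437e-03 -9.99997431e-01]] 1.0027565393445521
scene {'mtx': array([[424.41525812,   0.        , 323.46440964],
       [  0.        , 424.41525812, 193.40075748],
       [  0.        ,   0.        ,   1.        ]]), 'dist': array([-0.00865885,  0.        ,  0.        ,  0.        ,  0.        ]), 'R': array([[-0.44904453,  0.89349882, -0.00434484],
       [ 0.53026554,  0.26257478, -0.80614697],
       [-0.71915052, -0.36429981, -0.5916994 ]]), 't': array([ 0.27042055, -0.22660645,  1.89112971])}
side {'mtx': array([[478.04581315,   0.        , 323.64852616],
       [  0.        , 478.04581315, 200.64436482],
       [  0.        ,   0.        ,   1.        ]]), 'dist': array([-0.01257067,  0.        ,  0.        ,  0.        ,  0.        ]), 'R': array([[-0.93885688, -0.34430106, -0.00212876],
       [-0.21289336,  0.58536494, -0.78231982],
       [ 0.27059964, -0.73403315, -0.62287331]]), 't': array([0.52221015, 0.16366813, 1.34338009])}
wrist {'mtx': array([[331.67834614,   0.        , 323.55146353],
       [  0.        , 331.67834614, 203.26467496],
       [  0.        ,   0.        ,   1.        ]]), 'dist': array([-0.06781449,  0.        ,  0.        ,  0.        ,  0.        ]), 'mount': array([[-5.54936052e-05, -9.56218981e-01, -2.92652111e-01,
         8.11019847e-02],
       [ 9.99999590e-01, -3.17694139e-04,  8.48418905e-04,
         2.28215933e-04],
       [-9.04248121e-04, -2.92651944e-01,  9.56218606e-01,
        -1.45446308e-01],
       [ 0.00000000e+00,  0.00000000e+00,  0.00000000e+00,
         1.00000000e+00]])}
```

View pics/scene0.png

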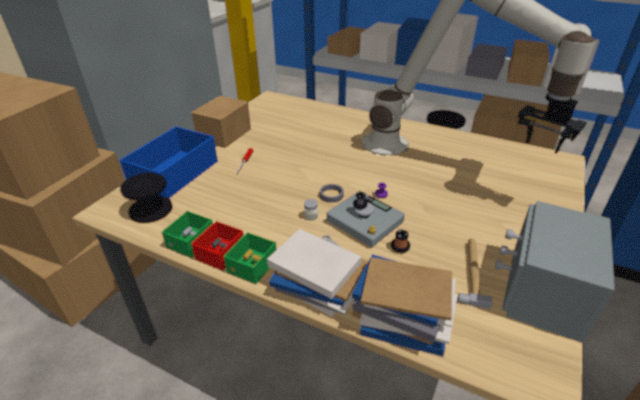

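View pics/side0.png

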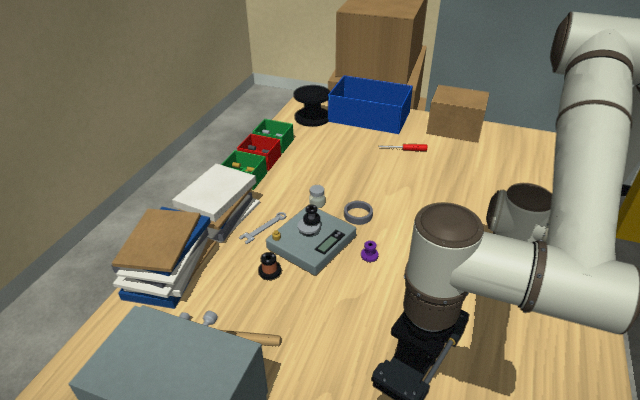

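View pics/wrist0.png

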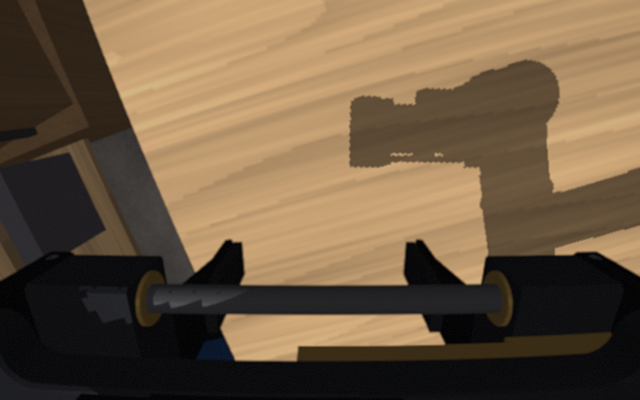

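```bash
cat > h.py <<'E'
import numpy as np, cv2
from station import r
def ray(cam,px,z,pose=None):
    m=r.camera_model(cam)
    u=cv2.undistortPoints(np.array(px,float).reshape(-1,1,2),m['mtx'],m['dist']).reshape(-1,2)
    d=np.c_[u,np.ones(len(u))]
    if 'mount' in m:
        p,R=pose; M=m['mount']; d=(R@M[:3,:3]@d.T).T; o=R@M[:3,3]+p
    else:
        d=d@m['R']; o=-m['R'].T@m['t']
    return o+d*((z-o[2])/d[:,2])[:,None]
def proj(cam,X,pose=None):
    m=r.camera_model(cam); X=np.atleast_2d(np.array(X,float))
    if 'mount' in m:
        p,R=pose;M=m['mount'];X=(X-p)@R; Rc=M[:3,:3].T; t=-Rc@M[:3,3]
    else: Rc,t=m['R'],m['t']
    return cv2.projectPoints(X,cv2.Rodrigues(np.array(Rc))[0],np.array(t),m['mtx'],m['dist'])[0].reshape(-1,2)
def shift(target):
    s=r.sense();R=np.array(s['ee_rot']);return R.T@(np.array(target)-s['tcp_pos'])/0.3
E
python3 - <<'E'
from h import *
a=cv2.imread('pics/scene0.png')[170:260,310:430]; b=cv2.imread('pics/side0.png')[190:290,250:400]
cv2.imwrite('pics/c.png',np.vstack([cv2.resize(a,(600,300*3//2)[:2]) if 0 else cv2.resize(a,(400,300)),cv2.resize(b,(400,267))]))
print('reel top', ray('scene',[[360,197]],.119), ray('side',[[312,208]],.119))
print('purple', ray('scene',[[382,195]],.0))
print('corners side z45', ray('side',[[308,207],[268,235],[355,222],[317,259]],.045))
print('full',ray('scene',[[400,247]],0))
E
```

```text
reel top [[0.57211592 0.11712791 0.119     ]] [[0.54873746 0.11407747 0.119     ]]
purple [[0.37475864 0.12879941 0.        ]]
corners side z45 [[0.59573663 0.03023876 0.045     ]
 [0.65622067 0.18579011 0.045     ]
 [0.44084817 0.04769732 0.045     ]
 [0.49192378 0.22683876 0.045     ]]
full [[0.61169145 0.27738061 0.        ]]
```

View pics/c.png

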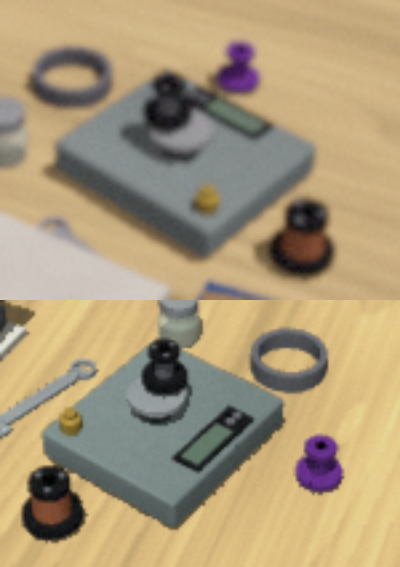

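Run:
```python
from h import *
print(shift([.56,.12,.25]))
```

```text
[ 1.68655673  1.18693899 -0.03550606]
```

```bash
for i in 1; do python3 -m creep '[[0,0.57,0.4,-0.02,0,0,0],[0,0.57,0.4,-0.02,0,0,0],[0,0.57,0.4,-0.02,0,0,0],[0,0.57,0.4,-0.02,0,0,0],[0,0.57,0.4,-0.02,0,0,0]]'; python3 -m creep '[[0,0.57,0.4,-0.02,0,0,0],[0,0.57,0.4,-0.02,0,0,0],[0,0.57,0.4,-0.02,0,0,0],[0,0.57,0.4,-0.02,0,0,0],[0,0.57,0.4,-0.02,0,0,0]]'; python3 -m creep '[[0,0.57,0.4,-0.02,0,0,0],[0,0.57,0.4,-0.02,0,0,0],[0,0.57,0.4,-0.02,0,0,0],[0,0.57,0.4,-0.02,0,0,0],[0,0.57,0.4,-0.02,0,0,0]]'; done;  python3 - <<'E'
from h import *
print(shift([.56,.12,.25]))
E
```

```text
time_s: 0.57
tcp_pos: [0.3024, 0.4375, 0.2447]
ee_rot: [[0.962, -0.273, -0.001], [-0.273, -0.962, -0.002], [0.0, 0.002, -1.0]]
wrist_force: [1.8, 0.1, -0.2]
gripper_width: 0.71
time_s: 0.98
tcp_pos: [0.4334, 0.2755, 0.251]
ee_rot: [[0.962, -0.272, -0.001], [-0.272, -0.962, -0.002], [-0.0, 0.002, -1.0]]
wrist_force: [1.8, 0.7, -0.3]
gripper_width: 0.326
time_s: 1.4
tcp_pos: [0.5644, 0.1135, 0.2571]
ee_rot: [[0.962, -0.272, -0.001], [-0.272, -0.962, -0.002], [-0.0, 0.002, -1.0]]
wrist_force: [0.7, 0.9, 0.5]
gripper_width: 0.017
[-0.01992528 -0.01688873  0.02351413]
```

```bash
python3 -m creep '[[0,0,0,0,0,0,0],[0,0,0,0,0,0,0]]'
python3 - <<'E'
from h import *
import pickle
s=r.sense(); im=r.capture('wrist'); cv2.imwrite('pics/w1.png',im)
pickle.dump((np.array(s['tcp_pos']),np.array(s['ee_rot'])),open('pose1.pkl','wb')); print(s['tcp_pos'],s['wrist_force'],s['joint_velocities'])
E
```

```text
time_s: 1.57
tcp_pos: [0.5651, 0.1113, 0.2561]
ee_rot: [[0.961, -0.277, -0.003], [-0.277, -0.961, -0.003], [-0.002, 0.003, -1.0]]
wrist_force: [-0.4, 0.9, -0.7]
gripper_width: 0.004
[0.56513153 0.11134704 0.2561405 ] [-0.36352955  0.85401806 -0.74369899] [ 3.30242574 -1.29919755 -1.54720388 -0.55975813 -0.04044165 -0.69223359]
```

View pics/w1.png

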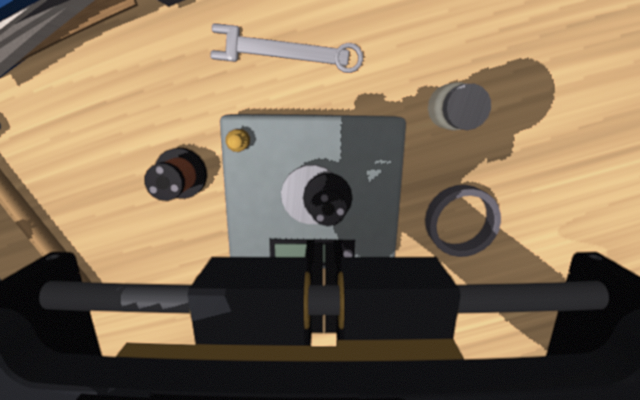

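Run:
```python
from h import *
im=cv2.imread('pics/w1.png')[150:245,260:375]
cv2.imwrite('pics/w1c.png',cv2.resize(im,None,fx=6,fy=6,interpolation=cv2.INTER_CUBIC))
```

```text
(no output)
```

View pics/w1c.png

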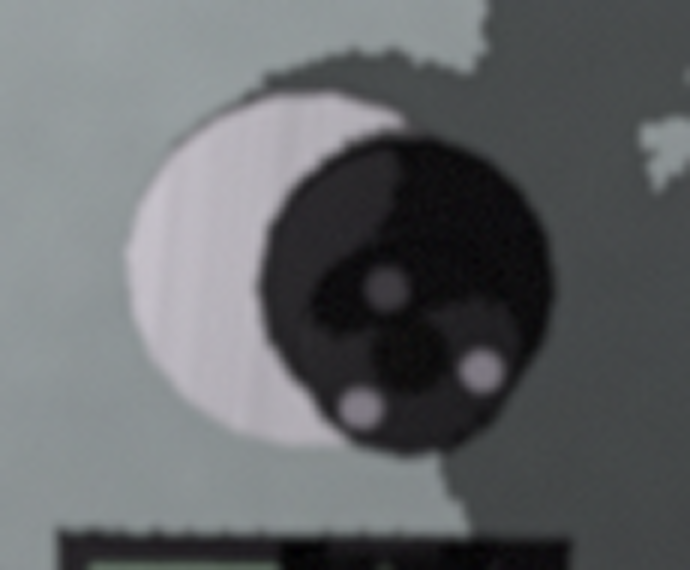

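```bash
cat > fit.py <<'E'
from h import *
from scipy.optimize import least_squares
def cfit(P,R):
    f=lambda c:np.hypot(*(P-c).T)-R
    o=least_squares(f,P.mean(0)+0.001,loss='soft_l1',f_scale=.0005); return o.x,np.sqrt((o.fun**2).mean()),
def contour(mask,near):
    n,l,st,ce=cv2.connectedComponentsWithStats(mask.astype(np.uint8))
    k=l[int(near[1]),int(near[0])]
    c=cv2.findContours((l==k).astype(np.uint8),cv2.RETR_EXTERNAL,cv2.CHAIN_APPROX_NONE)[0]
    return max(c,key=len).reshape(-1,2).astype(float)
E
python3 - <<'E'
from fit import *
import pickle
pose=pickle.load(open('pose1.pkl','rb'))
im=cv2.imread('pics/w1.png').astype(int)
for row in (190,197): print([int(x) for x in im[row,270:360].mean(1)])
print([int(x) for x in im[150:240,310].mean(1)])
for c in ((300,190),(345,185),(265,190)): print(im[c[1],c[0]])
E
```

```text
[151, 151, 149, 150, 149, 148, 148, 147, 147, 148, 151, 167, 187, 194, 194, 193, 192, 187, 184, 185, 187, 189, 188, 186, 183, 182, 182, 183, 182, 182, 182, 182, 181, 159, 103, 52, 40, 41, 42, 40, 41, 41, 39, 41, 40, 40, 40, 40, 38, 35, 29, 23, 24, 17, 15, 12, 13, 14, 10, 11, 10, 14, 11, 11, 11, 11, 13, 14, 9, 14, 15, 13, 15, 12, 8, 16, 14, 10, 13, 16, 22, 47, 67, 74, 73, 74, 72, 74, 73, 73]
[151, 150, 150, 149, 148, 147, 146, 147, 146, 145, 148, 165, 185, 191, 193, 193, 188, 184, 183, 187, 188, 187, 186, 183, 181, 181, 182, 181, 182, 182, 182, 173, 137, 83, 44, 39, 41, 41, 41, 40, 40, 40, 30, 17, 9, 15, 13, 15, 13, 15, 27, 46, 58, 60, 60, 61, 57, 42, 25, 14, 15, 14, 16, 11, 12, 14, 13, 12, 16, 11, 13, 12, 11, 14, 13, 13, 14, 14, 14, 18, 13, 23, 46, 65, 72, 72, 72, 71, 72, 71]
[149, 150, 149, 150, 151, 150, 151, 150, 152, 147, 125, 92, 74, 71, 76, 107, 149, 172, 176, 176, 176, 177, 177, 178, 177, 178, 179, 174, 154, 113, 69, 41, 34, 39, 41, 41, 40, 42, 40, 40, 41, 40, 41, 40, 43, 40, 41, 40, 40, 39, 37, 34, 33, 36, 40, 42, 42, 41, 39, 38, 36, 35, 37, 62, 105, 145, 167, 177, 178, 177, 177, 176, 175, 167, 152, 141, 139, 139, 141, 141, 140, 138, 139, 140, 139, 139, 141, 138, 117, 71]
[186 179 182]
[14 11 12]
[155 154 146]
```

```bash
cat >> fit.py <<'E'
def radial(im,c,angs,r0,r1):
    "strongest grey edge along each ray, subpixel"
    g=cv2.GaussianBlur(im,(0,0),.8).astype(np.float32).mean(2).astype(np.float32); rs=np.arange(r0,r1,.2); out=[]
    for a in np.radians(angs):
        x=(c[0]+rs*np.cos(a)).astype(np.float32)[None]; y=(c[1]+rs*np.sin(a)).astype(np.float32)[None]
        d=np.abs(np.gradient(cv2.remap(g,x,y,cv2.INTER_LINEAR)[0])); k=d.argmax(); out.append((x[0,k],y[0,k]))
    return np.array(out)
E
python3 - <<'E'
from fit import *
import pickle
pose=pickle.load(open('pose1.pkl','rb'))
im=cv2.imread('pics/w1.png')
pan=radial(im,(310,195),np.arange(105,275,5),24,34)
blk=radial(im,(328,196),np.arange(160,375,5),20,28)
for nm,px,z,R in(('pan',pan,.07,.032),('flange',blk,.085,.025)):
    P=ray('wrist',px,z,pose)[:,:2]; c,e=cfit(P,R); f=least_squares(lambda q:np.hypot(*(P-q[:2]).T)-q[2],[*c,R]).x
    print(nm,c,'rms',e,'free',f)
    if nm=='pan': p=c
print(c-p, np.hypot(*(c-p)))
for q in pan: cv2.circle(im,tuple(int(v) for v in q),0,(0,0,255),-1)
for q in blk: cv2.circle(im,tuple(int(v) for v in q),0,(0,255,0),-1)
cv2.imwrite('pics/w1f.png',cv2.resize(im[150:245,260:375],None,fx=6,fy=6,interpolation=cv2.INTER_NEAREST))
# housing corners z=.045 far edge
h=ray('wrist',[[221,115],[405,118],[229,257],[402,257]],.045,pose);print(h)
print('weight top',ray('wrist',[[235,137]],.069,pose))
E
```

```text
pan [0.55623232 0.12527976] rms 0.0004351906282461691 free [0.55669585 0.12616741 0.03119834]
flange [0.55452652 0.10956955] rms 0.0005842634888564329 free [0.55535006 0.10935106 0.02435006]
[-0.0017058 -0.0157102] 0.015802538292994762
[[0.66051802 0.19460604 0.045     ]
 [0.60384128 0.00982614 0.045     ]
 [0.50443048 0.24479508 0.045     ]
 [0.44711458 0.04678191 0.045     ]]
weight top [[0.63532275 0.1815928  0.069     ]]
```

View pics/w1f.png

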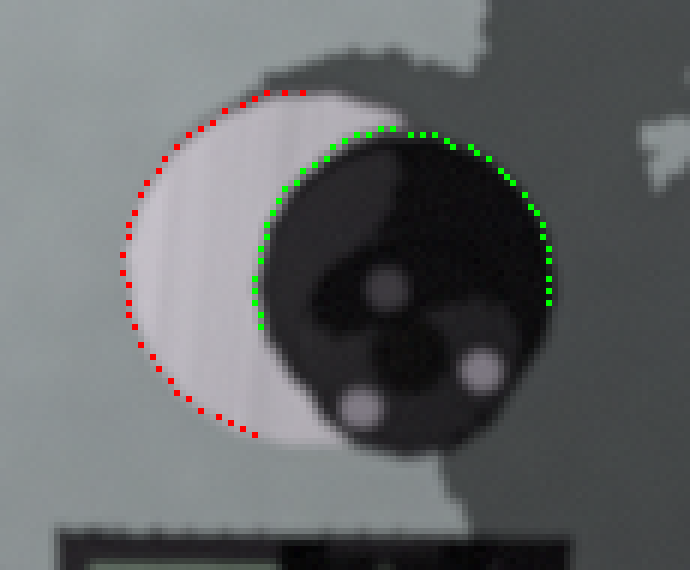

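```bash
python3 -m creep '[[0,0,0.19,0.1,0,0,-0.19],[0,0,0.19,0.1,0,0,-0.19],[0,0,0.19,0.1,0,0,-0.19],[0,0,0.19,0.1,0,0,-0.19],[0,0,0.19,0.1,0,0,-0.19]]';python3 -m creep '[[0,0,0,0,0,0,-0.19],[0,0,0,0,0,0,-0.19],[0,0,0,0,0,0,-0.19],[0,0,0,0,0,0,-0.19],[0,0,0,0,0,0,-0.19]]'
python3 - <<'E'
from h import *
s=r.sense();R=np.array(s['ee_rot']);print(s['joints'])
d=np.array([.107,.994,0]);d/=np.linalg.norm(d);T=np.c_[d,np.cross([0,0,-1],d),[0,0,-1]]
print(cv2.Rodrigues(R.T@T)[0].ravel()/np.pi, shift(np.array([.5545,.1096,.2])-.05*d))
E
```

```text
time_s: 2.03
tcp_pos: [0.5476, 0.0588, 0.2264]
ee_rot: [[0.947, 0.321, -0.003], [0.321, -0.947, -0.002], [-0.004, 0.001, -1.0]]
wrist_force: [0.1, 0.3, 0.2]
gripper_width: 0.008
time_s: 2.45
tcp_pos: [0.5467, 0.0604, 0.2265]
ee_rot: [[0.596, 0.803, -0.003], [0.803, -0.596, -0.002], [-0.003, -0.001, -1.0]]
wrist_force: [-0.1, 0.0, -0.5]
gripper_width: 0.007
[ 2.32153206e+01  1.54265961e+01 -1.12318623e+01  3.47557517e-02
 -6.35520899e+01  1.20162243e+02]
[-0.00072006  0.0009555  -0.16923816] [0.00384377 0.00785669 0.08839298]
```

```bash
python3 -m creep '[[0,0.004,0.008,0.2,0,0.001,-0.17],[0,0.004,0.008,0.3,0,0.001,-0.17],[0,0.004,0.008,0.38,0,0.001,-0.17],[0,0.004,0.008,0.38,0,0.001,-0.17],[0,0.004,0.008,0.38,0,0.001,-0.17]]';python3 -m creep '[[0,0,0,0,0,0,0]]'
python3 - <<'E'
from h import *
import pickle
s=r.sense();R=np.array(s['ee_rot']);print(s['joints'],s['tcp_pos'])
im=r.capture('wrist'); cv2.imwrite('pics/w2.png',im)
pickle.dump((np.array(s['tcp_pos']),R),open('pose2.pkl','wb'))
d=np.array([.107,.994,0]);d/=np.linalg.norm(d);T=np.c_[d,np.cross([0,0,-1],d),[0,0,-1]]
print(cv2.Rodrigues(R.T@T)[0].ravel()/np.pi, shift(np.array([.5545,.1096,.096])-.045*d))
E
```

```text
time_s: 2.87
tcp_pos: [0.5466, 0.0608, 0.1101]
ee_rot: [[0.097, 0.995, -0.008], [0.995, -0.097, -0.001], [-0.002, -0.007, -1.0]]
wrist_force: [1.4, 0.3, 1.4]
gripper_width: 0.003
time_s: 2.95
tcp_pos: [0.546, 0.0622, 0.1098]
ee_rot: [[0.094, 0.996, -0.008], [0.996, -0.094, -0.001], [-0.002, -0.008, -1.0]]
wrist_force: [1.0, -0.2, -0.2]
gripper_width: 0.011
[ 2.33484623e+01  2.24581012e+01 -1.96935439e+01 -1.46337332e-01
 -4.83030950e+01  1.51380459e+02] [0.54598098 0.0622331  0.10983462]
[-0.00250217  0.0006982   0.00430632] [0.00998027 0.0135922  0.04514909]
```

View pics/w2.png

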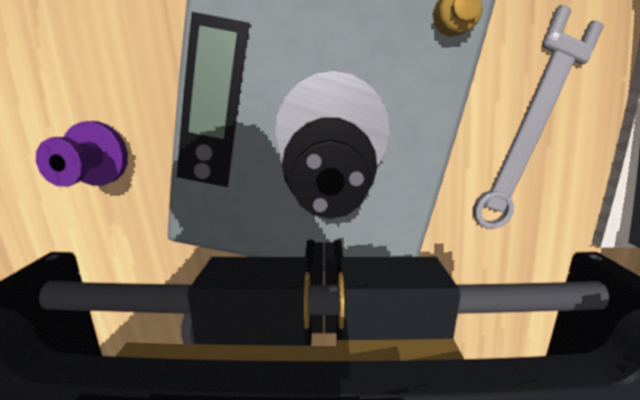

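```bash
cat > meas.py <<'E'
from fit import *
import pickle,sys
def meas(png,pk,pc,pa,pr,bc,ba,br):
    pose=pickle.load(open(pk,'rb')); im=cv2.imread(png)
    pan=radial(im,pc,np.arange(*pa,4),*pr); blk=radial(im,bc,np.arange(*ba,4),*br); res=[]
    for nm,px,z,R in(('pan',pan,.07,.032),('flange',blk,.085,.025)):
        P=ray('wrist',px,z,pose)[:,:2]; c,e=cfit(P,R); f=least_squares(lambda q:np.hypot(*(P-q[:2]).T)-q[2],[*c,R],loss='soft_l1',f_scale=.0005).x
        print(nm,c.round(4),'rms',e.round(5),'free',f.round(4)); res.append((c,f[:2]))
    for k in(0,1):
        o=res[1][k]-res[0][k]; R=pose[1]; print('offset world',o.round(4),'tool',(R.T@[*o,0])[:2].round(4),'mag',np.hypot(*o).round(4))
    for q in pan: cv2.circle(im,tuple(int(round(v)) for v in q),0,(0,0,255),-1)
    for q in blk: cv2.circle(im,tuple(int(round(v)) for v in q),0,(0,255,0),-1)
    x,y=int(bc[0]),int(bc[1]); cv2.imwrite(png.replace('.png','f.png'),cv2.resize(im[max(0,y-75):y+75,x-80:x+80],None,fx=4,fy=4,interpolation=cv2.INTER_NEAREST))
    return res
E
python3 - <<'E'
from meas import *
meas('pics/w2.png','pose2.pkl',(332,127),(175,365),(48,66),(331,163),(172,368),(38,52))
E
```

```text
pan [0.5567 0.1253] rms 0.00042 free [0.5568 0.1264 0.0311]
flange [0.5536 0.1094] rms 0.00036 free [0.5537 0.1102 0.0244]
offset world [-0.003  -0.0159] tool [-0.0161 -0.0015] mag 0.0162
offset world [-0.0031 -0.0161] tool [-0.0164 -0.0015] mag 0.0164
```

View pics/w2f.png

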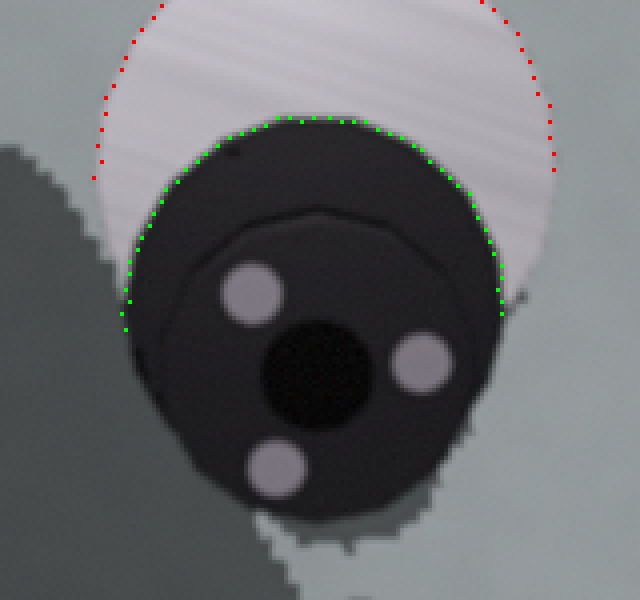

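Run:
```python
from h import *
s=r.sense();R=np.array(s['ee_rot'])
d=np.array([.187,.982,0]);d/=np.linalg.norm(d);T=np.c_[d,np.cross([0,0,-1],d),[0,0,-1]]
print(s['tcp_pos'],cv2.Rodrigues(R.T@T)[0].ravel()/np.pi, shift(np.array([.5538,.1096,.096])-.042*d))
```

```text
[0.54546235 0.0622832  0.10958673] [-0.00279337  0.00080612  0.02956156] [2.03509773e-02 7.59737018e-05 4.52471217e-02]
```

```bash
python3 -m creep '[[0,0.02,0,0.03,-0.003,0.001,0.03],[0,0.02,0,0.045,-0.003,0.001,0.03],[0,0.02,0,0.045,-0.003,0.001,0.03],[0,0.02,0,0.045,-0.003,0.001,0.03]]'
python3 - <<'E'
from h import *
import pickle
s=r.sense();R=np.array(s['ee_rot'])
im=r.capture('wrist'); cv2.imwrite('pics/w3.png',im)
pickle.dump((np.array(s['tcp_pos']),R),open('pose3.pkl','wb'))
from meas import *
meas('pics/w3.png','pose3.pkl',(330,110),(175,365),(48,75),(330,150),(172,368),(38,58))
print(r.sense()['tcp_pos'])
E
```

```text
time_s: 3.33
tcp_pos: [0.5456, 0.0686, 0.0962]
ee_rot: [[0.186, 0.982, 0.0], [0.982, -0.186, 0.0], [0.0, 0.0, -1.0]]
wrist_force: [-0.6, 0.2, 0.4]
gripper_width: 0.008
pan [0.5638 0.1408] rms 0.00431 free [0.5639 0.1472 0.0274]
flange [0.5621 0.1242] rms 0.00233 free [0.5631 0.1269 0.0226]
offset world [-0.0017 -0.0166] tool [-0.0166  0.0014] mag 0.0166
offset world [-0.0008 -0.0204] tool [-0.0202  0.003 ] mag 0.0204
[0.54597534 0.06845906 0.09648148]
```

View pics/w3.png

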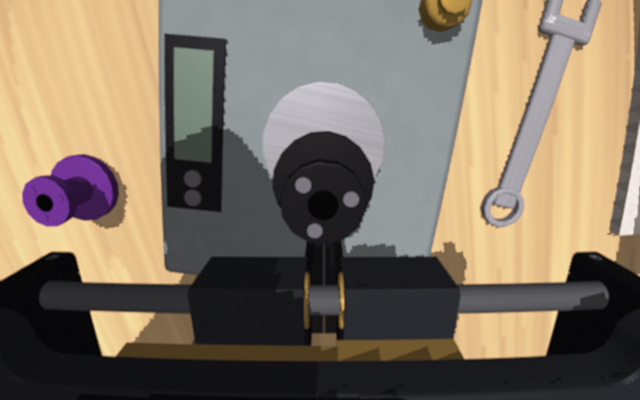

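```bash
cat >> meas.py <<'E'
PAN=np.array([.5565,.1258])
def auto(png,pk,reel,pa=(175,365),ba=(172,368)):
    pose=pickle.load(open(pk,'rb')); pj=lambda c,z:proj('wrist',[*c,z],pose)[0]
    rp=np.linalg.norm(proj('wrist',[*(PAN+pose[1][:2,1]*.032),.07],pose)[0]-pj(PAN,.07)); rb=np.linalg.norm(proj('wrist',[*(np.array(reel)+pose[1][:2,1]*.025),.085],pose)[0]-pj(reel,.085))
    return meas(png,pk,pj(PAN,.07),pa,(rp*.85,rp*1.12),pj(reel,.085),ba,(rb*.85,rb*1.15))
def snap(n):
    s=r.sense(); cv2.imwrite(f'pics/{n}.png',r.capture('wrist')); pickle.dump((np.array(s['tcp_pos']),np.array(s['ee_rot'])),open(n+'.pkl','wb')); return s
E
python3 - <<'E'
from meas import *
auto('pics/w3.png','pose3.pkl',(.5538,.1096),pa=(190,350))
E
```

```text
pan [0.5566 0.1253] rms 0.00033 free [0.5568 0.1263 0.0312]
flange [0.5536 0.1097] rms 0.00037 free [0.5537 0.1104 0.0244]
offset world [-0.003  -0.0155] tool [-0.0158 -0.    ] mag 0.0158
offset world [-0.003  -0.0159] tool [-0.0162 -0.    ] mag 0.0162
```

View pics/w3f.png

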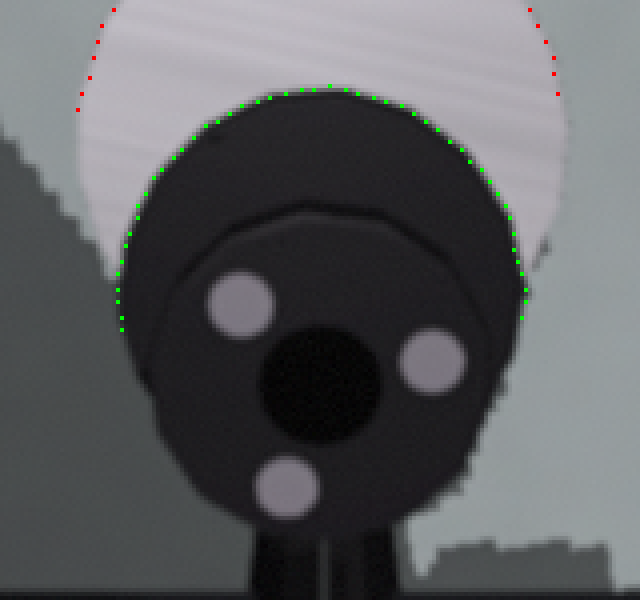

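```bash
python3 -m creep '[[0,0.01,0,0,0,0,0],[0,0.02,0,0,0,0,0],[0,0.03,0,0,0,0,0],[0,0.04,0,0,0,0,0],[0,0.045,0,0,0,0,0]]'
python3 - <<'E'
from meas import *
s=snap('p1'); print(s['tcp_pos'],s['wrist_force'])
auto('pics/p1.png','p1.pkl',(.5545,.114),pa=(190,350))
E
```

```text
time_s: 3.8
tcp_pos: [0.5486, 0.0817, 0.0967]
ee_rot: [[0.186, 0.982, 0.001], [0.982, -0.186, 0.0], [0.0, 0.001, -1.0]]
wrist_force: [-0.6, -1.6, 1.5]
gripper_width: 0.005
[0.54856308 0.08171309 0.09674635] [-0.63507256 -1.55053256  1.5000829 ]
pan [0.5566 0.1253] rms 0.00031 free [0.5567 0.1262 0.0312]
flange [0.5554 0.1161] rms 0.00043 free [0.5555 0.1168 0.0244]
offset world [-0.0013 -0.0092] tool [-0.0093  0.0005] mag 0.0093
offset world [-0.0013 -0.0094] tool [-0.0095  0.0005] mag 0.0095
```

View pics/p1f.png

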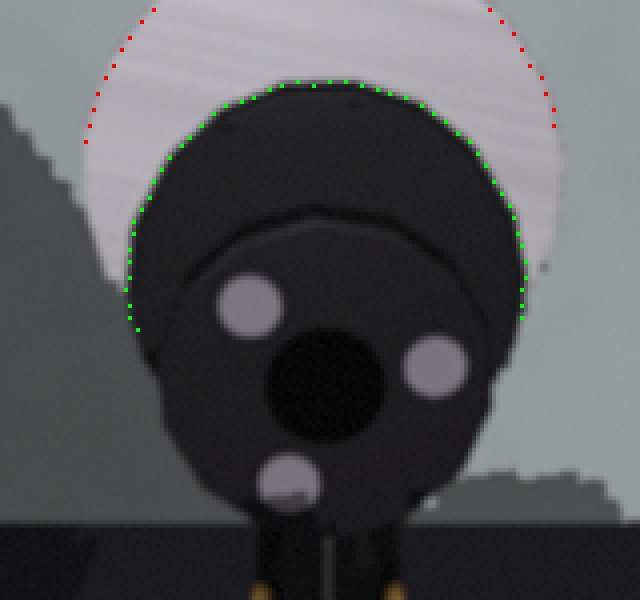

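```bash
python3 -m creep '[[0,0.008,0,0,0,0,0],[0,0.016,0,0,0,0,0],[0,0.022,0,0,0,0,0],[0,0.025,0,0,0,0,0],[0,0.025,0,0,0,0,0]]'
python3 - <<'E'
from meas import *
s=snap('p2'); print(s['tcp_pos'],s['wrist_force'])
auto('pics/p2.png','p2.pkl',(.5563,.1234),pa=(195,345))
E
```

```text
time_s: 4.27
tcp_pos: [0.5501, 0.0895, 0.0967]
ee_rot: [[0.186, 0.983, 0.001], [0.983, -0.186, 0.0], [0.001, 0.001, -1.0]]
wrist_force: [-0.0, -1.5, 2.2]
gripper_width: 0.002
[0.55014218 0.0895346  0.09668716] [-0.03327036 -1.5409969   2.24135649]
pan [0.5566 0.1253] rms 0.00031 free [0.5568 0.1264 0.0311]
flange [0.5571 0.124 ] rms 0.00045 free [0.5572 0.1249 0.0243]
offset world [ 0.0005 -0.0013] tool [-0.0012  0.0007] mag 0.0014
offset world [ 0.0004 -0.0016] tool [-0.0015  0.0007] mag 0.0016
```

View pics/p2f.png

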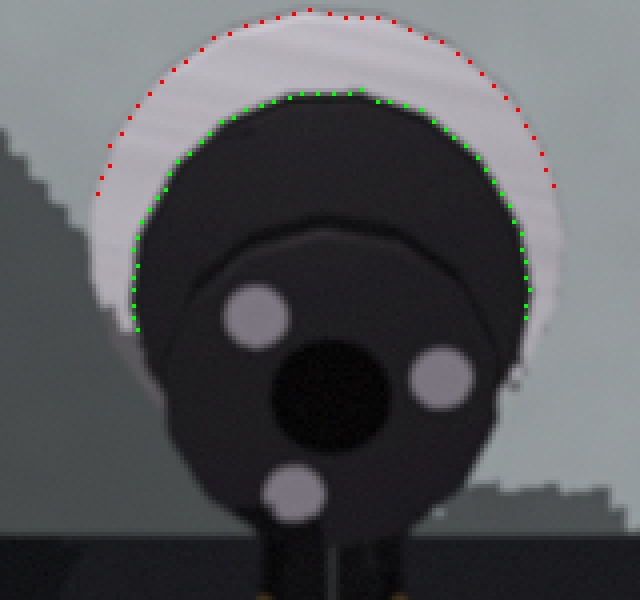

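```bash
python3 -m creep '[[0,0.0025,0,0,0,0,0],[0,0.0045,0,0,0,0,0],[0,0.0045,0,0,0,0,0]]';python3 -m creep '[[0,-0.02,0,0,0,0,0],[0,-0.05,0,0,0,0,0],[0,-0.08,0,0,0,0,0],[0,-0.09,0,-0.1,0,0,0],[0,-0.09,0,-0.2,0,0,0]]'; python3 -m creep '[[0,0,0,-0.06,0,0,0],[0,0,0,-0.06,0,0,0],[0,0,0,-0.06,0,0,0]]'
python3 - <<'E'
from meas import *
s=snap('q1'); print(s['tcp_pos'],s['wrist_force'])
auto('pics/q1.png','q1.pkl',(.5573,.1254),pa=(180,350))
E
```

```text
time_s: 4.57
tcp_pos: [0.5504, 0.0909, 0.0967]
ee_rot: [[0.186, 0.982, 0.001], [0.982, -0.186, 0.001], [0.001, 0.001, -1.0]]
wrist_force: [0.4, -1.9, 0.2]
gripper_width: 0.004
time_s: 4.98
tcp_pos: [0.5434, 0.0624, 0.1554]
ee_rot: [[0.188, 0.982, -0.004], [0.982, -0.188, -0.001], [-0.002, -0.004, -1.0]]
wrist_force: [0.7, 1.0, -0.1]
gripper_width: 0.007
time_s: 5.23
tcp_pos: [0.5437, 0.0619, 0.1744]
ee_rot: [[0.189, 0.982, -0.002], [0.982, -0.189, 0.0], [-0.0, -0.002, -1.0]]
wrist_force: [0.2, -0.6, -0.6]
gripper_width: 0.0
[0.5437145  0.06189576 0.17437798] [ 0.22576145 -0.56320891 -0.61090789]
pan [0.5523 0.1228] rms 0.0021 free [0.5542 0.1285 0.0281]
flange [0.5572 0.1244] rms 0.00033 free [0.5573 0.1251 0.0245]
offset world [0.0049 0.0016] tool [0.0025 0.0045] mag 0.0052
offset world [ 0.0031 -0.0034] tool [-0.0028  0.0037] mag 0.0047
```

View pics/q1f.png

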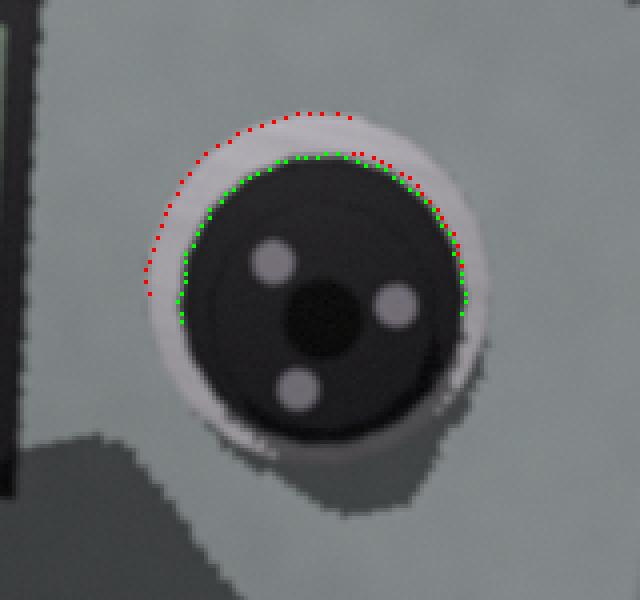

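```bash
sed -i 's/rp\*.85/rp*.92/; s/rb\*1.15/rb*1.08/' meas.py
python3 - <<'E'
from meas import *
auto('pics/q1.png','q1.pkl',(.5573,.1252),pa=(120,390),ba=(150,390))
E
```

```text
pan [0.5568 0.1254] rms 0.00072 free [0.5567 0.1261 0.0313]
flange [0.5573 0.1244] rms 0.00045 free [0.5573 0.125  0.0245]
offset world [ 0.0005 -0.001 ] tool [-0.0009  0.0007] mag 0.0011
offset world [ 0.0006 -0.0011] tool [-0.0009  0.0008] mag 0.0013
```

View pics/q1f.png

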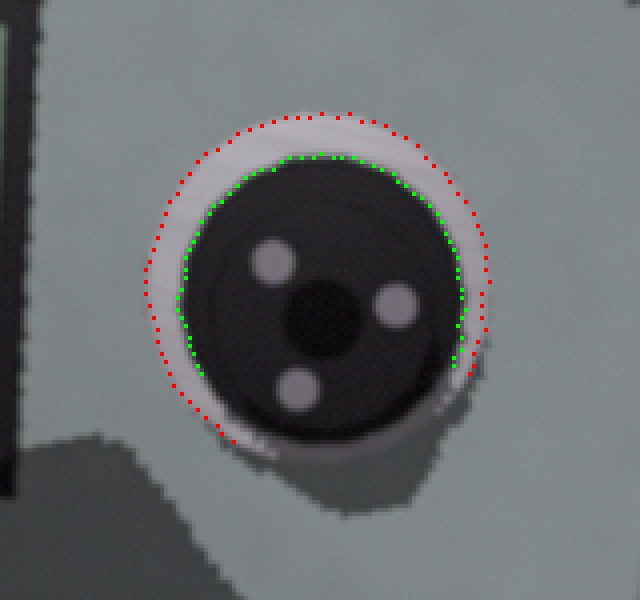

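```bash
python3 -m creep '[[0,0.1,0,-0.04,0,0,0.19],[0,0.2,0,-0.04,0,0,0.19],[0,0.3,0,-0.04,0,0,0.19],[0,0.41,0,-0.04,0,0,0.19],[0,0.41,0,-0.04,0,0,0.19]]';python3 -m creep '[[0,0,0,0,0,0,0.19],[0,0,0,0,0,0,0.19],[0,0,0,0,0,0,0.19],[0,0,0,0,0,0,0.19],[0,0,0,0,0,0,0.19]]';python3 -m creep '[[0,0,0,0,0,0,0.19],[0,0,0,0,0,0,0.19],[0,0,0,0,0,0,0.19],[0,0,0,0,0,0,0.19],[0,0,0,0,0,0,0.19]]';python3 -m creep '[[0,0,0,0,0,0,0.19],[0,0,0,0,0,0,0.19],[0,0,0,0,0,0,0.19],[0,0,0,0,0,0,0.19],[0,0,0,0,0,0,0.19]]';python3 -m creep '[[0,0,0,0,0,0,0.19],[0,0,0,0,0,0,0.19],[0,0,0,0,0,0,0.19],[0,0,0,0,0,0,0.19],[0,0,0,0,0,0,0.19]]'; python3 -m creep '[[0,0,0,0,0,0,0],[0,0,0,0,0,0,0],[0,0,0,0,0,0,0]]'
python3 - <<'E'
from meas import *
s=snap('q2'); print(s['tcp_pos'],s['joints'])
auto('pics/q2.png','q2.pkl',(.5573,.1252),pa=(170,370),ba=(150,390))
E
```

```text
time_s: 5.7
tcp_pos: [0.5668, 0.1866, 0.1828]
ee_rot: [[0.71, 0.705, -0.005], [0.705, -0.71, -0.001], [-0.005, -0.003, -1.0]]
wrist_force: [0.8, 0.1, -0.7]
gripper_width: 0.002
time_s: 6.12
tcp_pos: [0.566, 0.186, 0.1806]
ee_rot: [[0.984, 0.178, -0.009], [0.178, -0.984, -0.003], [-0.009, 0.001, -1.0]]
wrist_force: [0.2, -0.2, -0.0]
gripper_width: 0.007
time_s: 6.53
tcp_pos: [0.5651, 0.1854, 0.1786]
ee_rot: [[0.911, -0.411, -0.012], [-0.412, -0.911, -0.004], [-0.009, 0.009, -1.0]]
wrist_force: [-0.1, -0.2, 0.4]
gripper_width: 0.008
time_s: 6.95
tcp_pos: [0.5642, 0.1848, 0.1765]
ee_rot: [[0.517, -0.856, -0.016], [-0.856, -0.517, -0.006], [-0.003, 0.016, -1.0]]
wrist_force: [0.1, -0.3, -0.5]
gripper_width: 0.001
time_s: 7.37
tcp_pos: [0.5633, 0.1841, 0.1744]
ee_rot: [[-0.059, -0.998, -0.019], [-0.998, 0.06, -0.008], [0.009, 0.019, -1.0]]
wrist_force: [0.1, -0.1, -0.5]
gripper_width: 0.004
time_s: 7.62
tcp_pos: [0.5629, 0.1837, 0.1732]
ee_rot: [[-0.057, -0.998, -0.021], [-0.998, 0.058, -0.009], [0.01, 0.021, -1.0]]
wrist_force: [0.4, 0.2, -0.1]
gripper_width: 0.009
[0.56286062 0.18368893 0.17315687] [ 33.60488465  22.57462816  -8.70176472  -0.28920731 -60.00722953
 -36.75795853]
pan [0.5566 0.1267] rms 0.00045 free [0.5566 0.1258 0.0313]
flange [0.5573 0.1256] rms 0.00041 free [0.5573 0.1251 0.0245]
offset world [ 0.0006 -0.001 ] tool [ 0.001  -0.0007] mag 0.0012
offset world [ 0.0007 -0.0007] tool [ 0.0007 -0.0007] mag 0.001
```

View pics/q2f.png

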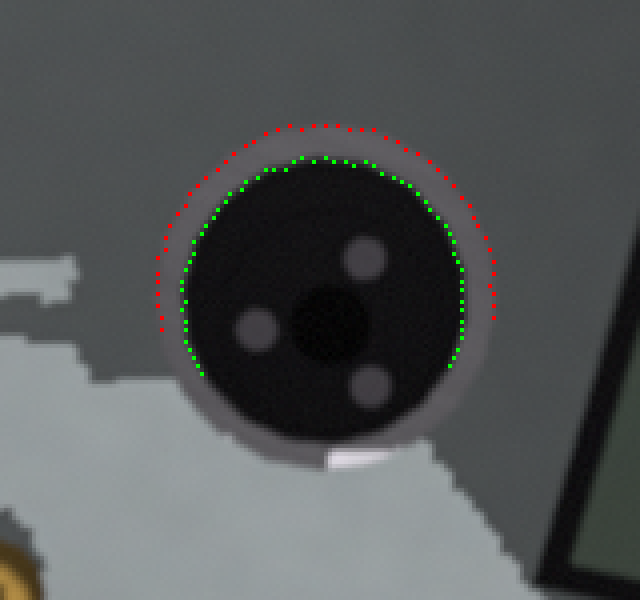

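```bash
python3 -m creep '[[0,-0.1,0,-0.1,0,0,0],[0,-0.2,0,-0.2,0,0,0],[0,-0.3,0,-0.3,0,0,0],[0,-0.4,0,-0.35,0,0,0],[0,-0.4,0,-0.35,0,0,0]]'; python3 -m creep '[[0,0,0,0,0,0,0],[0,0,0,0,0,0,0],[0,0,0,0,0,0,0],[0,0,0,0,0,0,0]]'
python3 - <<'E'
from meas import *
a=r.capture('scene');b=r.capture('side')
A=cv2.imread('pics/scene0.png');B=cv2.imread('pics/side0.png')
f=lambda i,y,x:cv2.resize(i[y:y+110,x:x+150],(400,293),interpolation=cv2.INTER_CUBIC)
cv2.imwrite('pics/end.png',np.vstack([np.hstack([f(A,160,300),f(a,160,300)]),np.hstack([f(B,180,240),f(b,180,240)])]))
E
```

```text
time_s: 8.08
tcp_pos: [0.5739, 0.31, 0.2815]
ee_rot: [[-0.052, -0.999, -0.012], [-0.999, 0.052, -0.003], [0.003, 0.012, -1.0]]
wrist_force: [0.3, -0.0, 0.3]
gripper_width: 0.004
time_s: 8.42
tcp_pos: [0.5736, 0.3088, 0.2806]
ee_rot: [[-0.053, -0.999, -0.014], [-0.999, 0.053, -0.004], [0.005, 0.014, -1.0]]
wrist_force: [0.9, -0.7, -0.3]
gripper_width: 0.001
```

View pics/end.png

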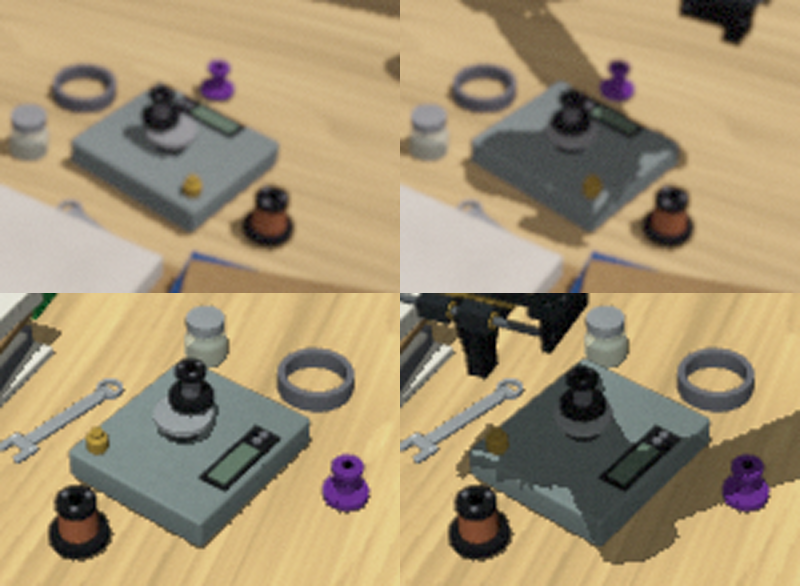

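Before (left) and after (right), the reel stands upright in the middle of the pan and the other things shown have not moved. I'm handing the job in.

```bash
python3 -c "
from station import r
print(r.finish_job(), r.sense()['time_s'])"
```

```text
the job is handed in; nothing more can be done
the job is handed in; nothing more can be done
```

The black reel now stands upright near the centre of the pan, about 1.1 mm off by my last measurements. I handed the job in at about 8.5 s, with the arm clear of everything.

- **What I did:** I shut the fingers and pushed low on the lower flange in three gentle steps, moving the reel about 16 mm. The wrist force read at most about 2.7 N at the end of each step.
- **Last checks:** Wrist views from two nearly opposite sides put the reel 1.0 to 1.3 mm off centre. The flange and pan circles fitted to within about 0.7 mm. I left that remainder because another tap would have gained little.
- **Other things:** Before-and-after scene and side pictures show the weight, full reel, tape, jar, wrench and purple look-alike where they were. The screwdriver and hammer were outside the crops I compared, and the arm never went near them.
- **Disagreements:** One early wrist fit was wrong because its starting points were off, and a later pan fit because it caught the reel's edge. I redid both. The first view from high up differed from the later ones by about 1.3 mm sideways, so I relied on the closer views.

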